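Set a proud wall-plaster piece flush, proving it with the straightedge

TASK

One of the three middle pieces in the panel's middle row stands proud on its stem: lay the straightedge gently along that row, centred, let go of it, and press its left end and then its right end (left and right as the robot looks) to feel it rock. Then push the proud piece down through the straightedge until it is flush with the fixed pieces, and press the left end and then the right end once more to prove that it no longer rocks. Leave the straightedge lying there, press the plaster with nothing but the straightedge, and leave the loose pieces and tools where they are.

Things in the scene. Friction and masses are not known exactly. Their poses are not given: they have to be found in the camera images.
- panel: Mounting panel, fixed: honeycomb board 220 (x) x 440 (y) x 18 mm on two battens, its top 38 mm above the table, with three rows of ochre-faced plaster pieces that run along its y. Origin: centre of its underside, on the table; z up, y along the rows (the robot's left, within 0.2 rad), x away from the robot. Near and far rows: fixed pieces 50 mm deep at x = -75 and +75 mm, each row with one gap where a loose piece lies.
- row (a point): Centre of the middle row, in the plane of the fixed faces (68 mm above the table; the near and far rows have the same height), axes as the panel's. The row is 70 mm deep (x from -35 to +35 mm). A fixed piece lies at each of its ends (|y| from 95 to 190 mm) and between them three pieces on stems, side by side at y = -60, 0 and +60 mm, in any order.
- straightedge: The straightedge, loose: aluminium box section 400 x 30 x 30 mm, about 0.19 kg, 2 mm felt on its underside (gives under 1 mm) and black caps in its ends; starts on the table left or right of the panel, along the robot's x within 0.2 rad. Origin: centre of its underside; x along its length, z up. It balances at its middle; either way round is the same.
- end_1 (a point): Middle of the lower edge of one end of the straightedge (+200 mm along its x).
- end_2 (a point): The same at its other end (-200 mm along its x).
- piece_a (a joint): Height of one stem piece's face above the fixed faces (m, 0 = flush, up positive). The piece is 72 (panel x) x 52 (panel y) x 22 mm; its stem slides up and down in a bush with 9 N of friction: it stays where it is left, needs some 6 to 9 N on it to sink, and can be pushed up to 6 mm too deep. One of the three starts 4 to 7 mm proud, the other two flush.
- piece_a_top (a point): Centre of the face of that piece (piece_a).
- piece_b (a joint): Height of one stem piece's face above the fixed faces (m, 0 = flush, up positive). The piece is 72 (panel x) x 52 (panel y) x 22 mm; its stem slides up and down in a bush with 9 N of friction: it stays where it is left, needs some 6 to 9 N on it to sink, and can be pushed up to 6 mm too deep. One of the three starts 4 to 7 mm proud, the other two flush.
- piece_b_top (a point): Centre of the face of that piece (piece_b).
- piece_c (a joint): Height of one stem piece's face above the fixed faces (m, 0 = flush, up positive). The piece is 72 (panel x) x 52 (panel y) x 22 mm; its stem slides up and down in a bush with 9 N of friction: it stays where it is left, needs some 6 to 9 N on it to sink, and can be pushed up to 6 mm too deep. One of the three starts 4 to 7 mm proud, the other two flush.
- piece_c_top (a point): Centre of the face of that piece (piece_c).
- tray: Bystander, fixed: wooden tray 300 x 100 x 32 mm with small plaster pieces, on the other side of the panel from the straightedge; origin under its centre.
- shard_1: Bystander: the loose plaster piece about 34 x 45 x 18 mm lying on the board in the gap of the near row; origin at the centre of its underside.
- shard_2: Bystander: the loose plaster piece about 36 x 42 x 18 mm lying on the board in the gap of the far row; origin at the centre of its underside.
- shard_3: Bystander: loose plaster piece 50 x 44 x 22 mm on the table, near left of the panel; origin at the centre of its underside.
- shard_4: Bystander: loose plaster piece 44 x 50 x 20 mm on the table, near right of the panel; origin at the centre of its underside.
- brush: Bystander: soft brush 200 mm long lying beyond the panel; origin at the centre of its underside at its middle.
- jar: Bystander: glass jar, 60 mm across and 85 mm high, beyond the panel; origin at the centre of its underside.
- lens: Bystander: hand lens lying beyond the panel, ring 68 mm across, black handle; origin at the centre of its underside (of the ring).

How it is judged:
By the outcome, as a careful person would: the job done as asked, in the order asked, and still so for the second after the job is handed in, with the robot touching nothing.
It also fails if it takes over 67 s, if anything falls off the work surface, if the arm or the gripper's body presses on something with over 40 N, if the wrist force passes 120 N, or if a joint passes its speed limit or range.

ROBOT

A 6-joint arm with a two-finger parallel gripper is mounted at the origin on the work surface. World frame = base frame: x ahead of the robot, y to its left, z up, the work surface at z = 0. Lengths are in m, angles in rad, forces in N, time in s.
With the tool pointing down it reaches from about 0.35 to 1 m from the base axis. Payload 7.1 kg.
Tool frame: the origin (TCP) lies between the finger pads; the fingertips stand 22 mm ahead of it and the grasp point (between the pads) lies 3 mm ahead of it; z points along the fingers, y is the line along which they close (so a half turn about z gives the same grasp; the last joint's range is limited). The gripper opens to 85 mm and grips with 20 to 120 N. Pads are 22 mm wide; open, the fingers measure 114 mm over their backs; the gripper's body (76 mm by 85 mm) begins 54 mm behind the grasp point. The pads swing forward as they close: fully open they stand 13 mm farther back than shut.
Start: joints at [-0.019, 0.423, 1.63, -0, 1.089, -0.019], TCP at [0.625, 0, 0.253] pointing down, gripper open.
Joint ranges: [-3, 3], [-0.9, 2.11], [0.09, 2.58], [-1.31, 4.45], [0.11, 2.69], [-2.54, 2.54]. Speed limits (rad/s): [2.39, 2.39, 3.01, 3.14, 3.14, 3.14].

INTERFACE

Orientations are given as a rotation vector (axis times angle).
In Python, from rig import manip gives the robot as it stands. The module is installed in compiled form; this text tells all that it offers. Calls block until the motion is done:
- manip.move_to(position, orientation): joint-space move of the TCP to a pose.
- manip.servo_line(position, orientation=None, rate=0.15): straight line of the TCP; orientation=None keeps the orientation; rate is the mean speed in m/s.
- manip.set_joints(angles): joint-space move.
- manip.command_gripper(opening, f_grip=None): finger opening in m; f_grip is the grip in N (None keeps the last); returns when the fingers have stopped.
- manip.hold(seconds).
- manip.solve_ik(position, orientation): joint angles nearest the present ones, or None.
- manip.camera(name): name is "scene" or "side" or "wrist"; returns a dict with "image" (384x512x3 uint8, red, green, blue), "fx", "fy", "cx", "cy" (pixels), "cam_to_world" (4x4, takes a point from camera to world coordinates); the wrist camera has in their place "mount" (4x4, takes a point from camera to tool coordinates, whose origin is the TCP and whose axes are the flange's). Camera axes: x right, y down, z forward; pixel columns grow to the right and rows downward; lengths in m; the calibration is good to about 2 mm. A picture is of the moment at which its call begins: read the wrist's pose just before it. There is no depth.
A pose or a line that the arm cannot do raises manip.IKError and nothing moves.
- manip.sign_off(): hands the job in; it is judged then, once.
Readings, each from a call of its own:
- manip.get_time(): time.
- manip.get_joint_positions(): joint angles.
- manip.get_joint_vel(): joint speeds.
- manip.get_tau(): joint torques, N m.
- manip.get_position(): TCP position.
- manip.get_ee_rot(): TCP orientation.
- manip.get_contact_force(): force on the tool from outside, world axes, zero at the start.
- manip.get_torque(): the same for the moment, N m.
- manip.get_width(): finger opening in m.
- manip.get_grip_force(): force on a finger pad.
Only numpy, scipy, OpenCV 4.12 (cv2) and the standard library are available. Lean on these libraries where they do the work, as an engineer would, in place of code of your own. Each camera call takes 0.05 s, during which the arm holds its last target. There are 200 camera calls.

## Working session

There is one attempt and no reset: what is moved stays moved. The work goes in short steps, each a Python script; the robot and the scene stay as the last script left them, time stands still between calls to the robot, and variables do not carry over. Pictures are saved under pics/ and viewed, at most 10 in all, crops included, and the job is handed in when it is done.

```bash
mkdir -p pics; python3 - <<'E'
from rig import manip
import cv2,numpy as np
for n in ["scene","side","wrist"]:
    c=manip.camera(n); cv2.imwrite(f"pics/{n}0.png",c["image"][:,:,::-1])
    print(n,c["fx"],c["cx"],c["cy"],np.round(c.get("cam_to_world",c.get("mount")),4).tolist())
print(manip.get_position(),manip.get_ee_rot(),manip.get_time())
E
```

```text
scene 348.17032161357656 250.18990262903253 190.46836948666132 [[-0.8375, 0.4043, -0.3677, 0.8382], [0.5464, 0.6309, -0.5508, 0.532], [0.0092, -0.6622, -0.7493, 0.7648], [0.0, 0.0, 0.0, 1.0]]
side 408.1122786763415 253.22285310969536 196.66209409606822 [[0.8418, -0.3369, 0.4218, 0.0643], [-0.5398, -0.5168, 0.6645, -0.7234], [-0.0059, -0.7871, -0.6168, 0.7429], [0.0, 0.0, 0.0, 1.0]]
wrist 287.7869485187658 257.6336345741339 190.8182662873161 [[-0.0004, -0.9618, -0.2739, 0.0695], [1.0, -0.0004, -0.0001, 0.0006], [-0.0, -0.2739, 0.9618, -0.1206], [0.0, 0.0, 0.0, 1.0]]
[6.24603876e-01 3.00697261e-05 2.52749869e-01] [-2.22089508e+00 -2.22081011e+00  1.26966281e-03] 0.15
```

View pics/scene0.png

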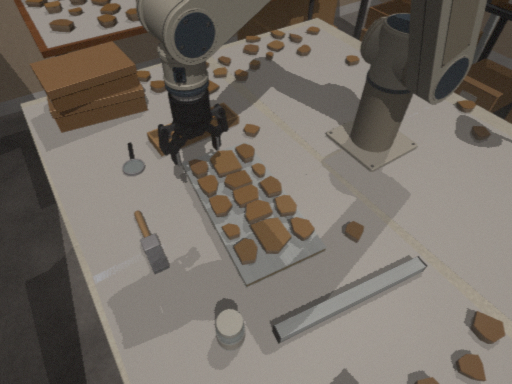

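View pics/side0.png

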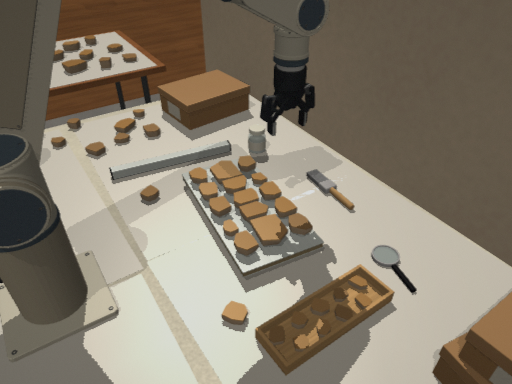

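```bash
cat > h.py <<'E'
import numpy as np,cv2
from scipy.spatial.transform import Rotation as R
from rig import manip
def ray(c,T,uv,z):
    d=T[:3,:3]@np.array([(uv[0]-c["cx"])/c["fx"],(uv[1]-c["cy"])/c["fy"],1]); o=T[:3,3]
    return o+d*(z-o[2])/d[2]
def tool_T():
    T=np.eye(4);T[:3,:3]=R.from_rotvec(manip.get_ee_rot()).as_matrix();T[:3,3]=manip.get_position();return T
def down(yaw): # closing axis (tool y) along world direction `yaw` from +x; yaw=0 is the start pose
    return (R.from_euler('z',yaw)*R.from_rotvec([-np.pi/2**.5,-np.pi/2**.5,0])).as_rotvec()
def fz(): return manip.get_contact_force()
E
python3 - <<'E'
from h import *
s=manip.camera("scene");S=s["cam_to_world"];d=manip.camera("side");D=d["cam_to_world"]
for p in [(280,330),(424,266)]: print("bar",ray(s,S,p,.025))
for p in [(245,277),(322,246)]: print("panel scene",ray(s,S,p,.038))
for p in [(240,258),(315,233),(185,192)]: print("panel side",ray(d,D,p,.038))
for p in [(115,165),(232,150)]: print("bar side",ray(d,D,p,.025))
manip.move_to([.56,.02,.42],down(0))
T=tool_T();w=manip.camera("wrist")
np.savez("w1.npz",T=T@w["mount"]);cv2.imwrite("pics/w1.png",cv2.resize(w["image"][:,:,::-1],(800,600),interpolation=cv2.INTER_CUBIC))
print(manip.get_time(),fz(),T[:3,3])
E
```

```text
bar [0.63584015 0.34862601 0.025     ]
bar [0.25689013 0.4143564  0.025     ]
panel scene [0.63567017 0.2121198  0.038     ]
panel scene [0.43270035 0.24435691 0.038     ]
panel side [ 0.39417887 -0.14382157  0.038     ]
panel side [ 0.59646454 -0.17331748  0.038     ]
panel side [0.39529854 0.16006451 0.038     ]
bar side [0.27543298 0.42693568 0.025     ]
bar side [0.63225456 0.30137731 0.025     ]
1.05 [ 0.07199493 -0.23640686 -0.35166353] [0.55973538 0.01992323 0.41876259]
```

View pics/w1.png

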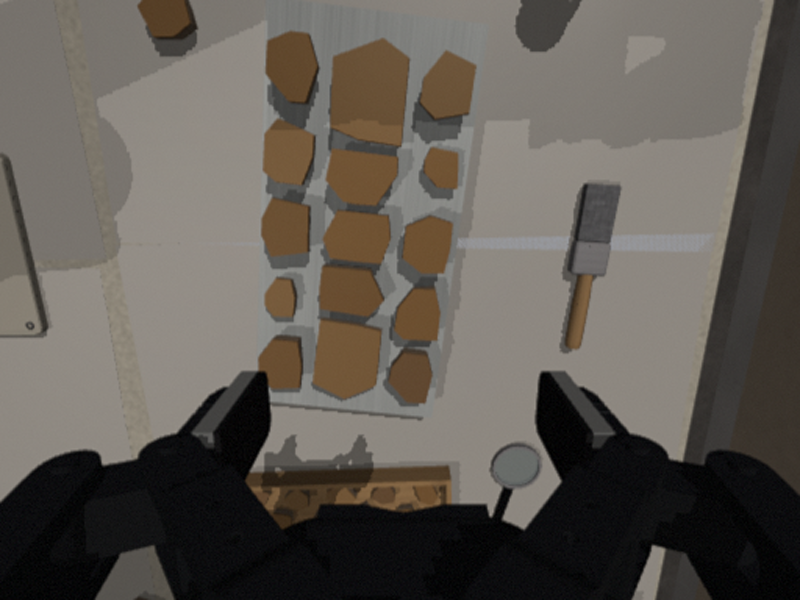

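```bash
python3 - <<'E'
from h import *
manip.move_to([.46,.34,.32],down(0))
T=tool_T();w=manip.camera("wrist")
np.savez("w2.npz",T=T@w["mount"]);cv2.imwrite("pics/w2.png",cv2.resize(w["image"][:,:,::-1],(800,600),interpolation=cv2.INTER_CUBIC))
print(manip.get_time(),manip.get_joint_positions())
k=800/512
W=np.load("w1.npz")["T"]
for p,z in [((268,404),.038),((424,417),.038),((487,15),.038),((266,2),.038)]:
    print("panel",p,ray(w,W,(p[0]/k,p[1]/k),z))
# middle row outline faces at z .068 : far/near ends
for p in [(317,320),(381,324),(332,130),(402,145)]: print("mid fixed",p,ray(w,W,(p[0]/k,p[1]/k),.068))
E
```

```text
2.4167 [ 6.13846217e-01  2.74121245e-01  1.68468748e+00 -3.26749375e-04
  1.18227174e+00  6.15305550e-01]
panel (268, 404) [ 0.39255711 -0.19024254  0.038     ]
panel (424, 417) [ 0.58669858 -0.20833458  0.038     ]
panel (487, 15) [0.64292809 0.23591639 0.038     ]
panel (266, 2) [0.42661398 0.24724351 0.038     ]
mid fixed (317, 320) [ 0.46531351 -0.06998973  0.068     ]
mid fixed (381, 324) [ 0.53600363 -0.07465547  0.068     ]
mid fixed (332, 130) [0.49044184 0.12736585 0.068     ]
mid fixed (402, 145) [0.55939117 0.11333626 0.068     ]
```

View pics/w2.png

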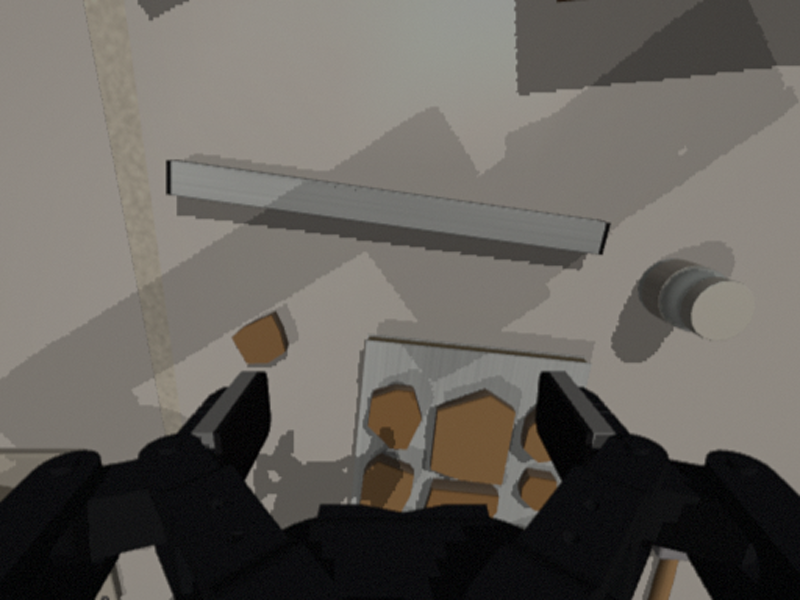

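```bash
python3 - <<'E'
from h import *
k=800/512;w=manip.camera("wrist")
W=np.load("w2.npz")["T"]
for p in [(368,339),(590,360)]: print("panel",p,ray(w,W,(p[0]/k,p[1]/k),.038))
P=[ray(w,W,(p[0]/k,p[1]/k),.031)[:2] for p in [(172,160),(609,222),(601,253),(172,193)]]
print(P,np.mean(P,0),np.linalg.norm(P[1]-P[0]),np.linalg.norm(P[2]-P[3]),np.linalg.norm(P[0]-P[3]),np.linalg.norm(P[2]-P[1]))
a=cv2.imread("pics/w1.png")
cr=cv2.resize(a[360:440,230:480],(800,256),interpolation=cv2.INTER_CUBIC)
cr2=cv2.resize(a[130:330,300:420],(360,600),interpolation=cv2.INTER_CUBIC)
b=cv2.imread("pics/scene0.png")[140:290,180:330]
o=np.zeros((600,800,3),np.uint8);o[:160,:500]=cv2.resize(a[360:440,230:480],(500,160));o[160:600,:264]=cv2.resize(cr2,(264,440));o[160:600,280:720]=cv2.resize(b,(440,440),interpolation=cv2.INTER_CUBIC)
cv2.imwrite("pics/c1.png",o)
E
```

```text
panel (368, 339) [0.42825466 0.25357735 0.038     ]
panel (590, 360) [0.64292732 0.23158346 0.038     ]
[array([0.26069655, 0.4174737 ]), array([0.647983  , 0.36347666]), array([0.64414701, 0.33515913]), array([0.25672958, 0.38946449])] [0.45238903 0.37639349] 0.39103257759561094 0.39120498274975724 0.028288739395953447 0.02857616298529659
```

View pics/c1.png

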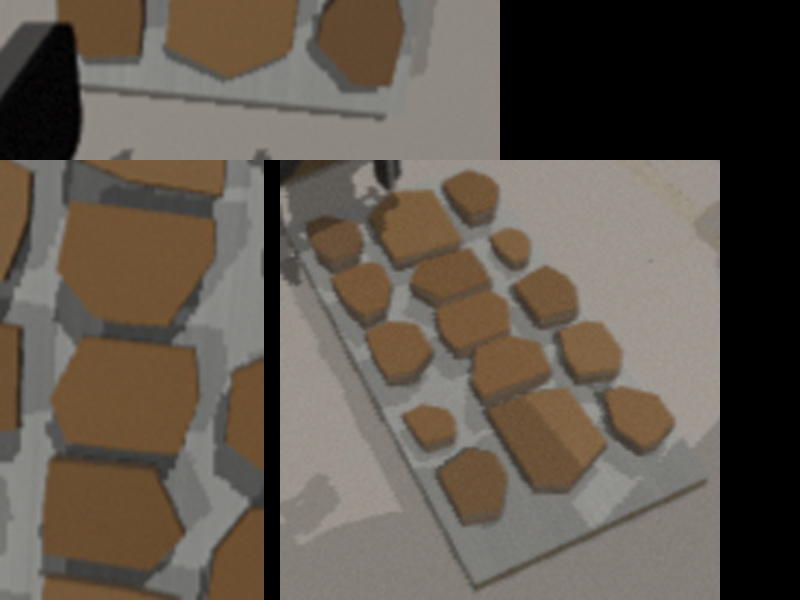

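```bash
python3 - <<'E'
from h import *
k=800/512;w=manip.camera("wrist");W=np.load("w1.npz")["T"]
f=lambda u,v,z=.068: ray(w,W,(u/k,v/k),z)
print(W[:3,3])
for n,(a,b,c,d) in dict(L=(326,398,148,205),M=(322.7,390,210,264),Rr=(319,383,265.5,316)).items():
    m=f((a+b)/2,(c+d)/2); print(n,m,f(b,(c+d)/2)[0]-f(a,(c+d)/2)[0], f((a+b)/2,c)[1]-f((a+b)/2,d)[1])
E
```

```text
[0.56048723 0.08941989 0.53932737]
L [0.51889263 0.08313604 0.068     ] 0.07287077845652401 0.05570191427821152
M [0.51143078 0.02184963 0.068     ] 0.07063031824314969 0.05673778322786307
Rr [ 0.50396504 -0.03652449  0.068     ] 0.06944650521266982 0.056718996260832946
```

```bash
python3 - <<'E'
from h import *
y=-.1386+np.pi/2
manip.command_gripper(.07,40)
manip.move_to([.450,.3765,.09],down(y))
manip.servo_line([.450,.3765,.030],rate=.1); print(fz(),manip.get_time())
manip.command_gripper(0,40); print(manip.get_width(),manip.get_time())
print(fz(),manip.get_torque())
manip.servo_line([.450,.3765,.16],rate=.2); 
manip.move_to([.510,.024,.16],down(-.122)); manip.hold(.3)
print(fz(),manip.get_torque(),manip.get_position(),manip.get_time())
T=tool_T();w=manip.camera("wrist");s=manip.camera("scene")
np.savez("w3.npz",T=T@w["mount"])
o=np.zeros((600,800,3),np.uint8);o[:300,:400]=cv2.resize(w["image"],(400,300));o[300:,:400]=cv2.resize(manip.camera("side")["image"],(400,300));o[:300,400:]=cv2.resize(s["image"],(400,300))
cv2.imwrite("pics/c2.png",o[:,:,::-1]);cv2.imwrite("pics/w3.png",w["image"][:,:,::-1])
E
```

```text
[-0.62139963  0.631445    0.68152378] 4.8167
0.02941525567619939 5.2583
[-0.24016028 -0.38988017  5.17340232] [-0.17843053  0.16254702  0.00477905]
[ 0.4385379   0.22438467 -2.54175146] [ 0.02353545 -0.04170534 -0.01159048] [0.51004781 0.02464848 0.15998934] 7.7
```

View pics/c2.png

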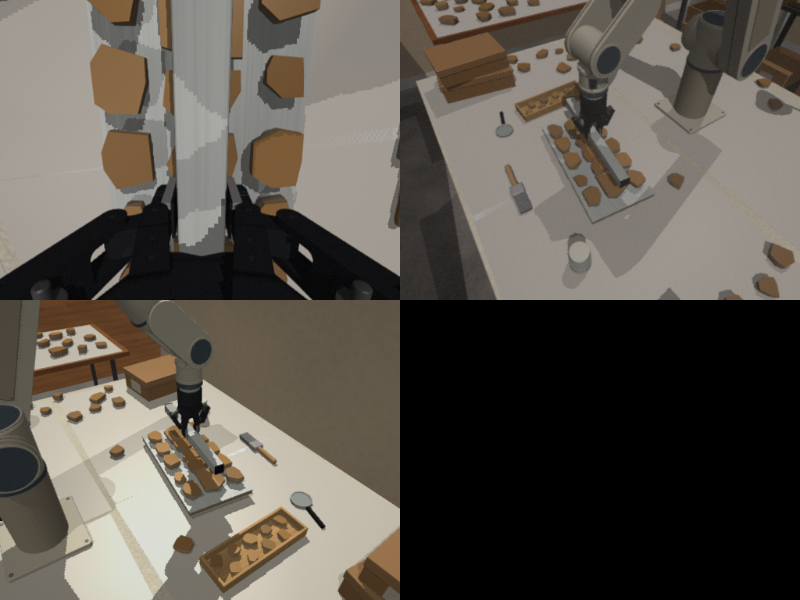

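```bash
python3 - <<'E'
from h import *
th=-.122;X=np.array([np.cos(th),np.sin(th),0]);Y=np.array([-np.sin(th),np.cos(th),0]);c=np.append(manip.get_position()[:2],.13)
o=np.zeros((400,800,3),np.uint8)
for i,(n,s) in enumerate([("scene",1),("side",-1)]):
    k=manip.camera(n);V=np.linalg.inv(k["cam_to_world"]);im=k["image"][:,:,::-1]
    P=[]
    for a,h in [(-.015,0),(.015,0),(.015,.031),(-.015,.031)]:
        p=V@np.append(c+X*a+Y*.2*s+[0,0,h],1); P.append([k["fx"]*p[0]/p[2]+k["cx"],k["fy"]*p[1]/p[2]+k["cy"]])
    P=np.array(P); u,v=P.mean(0).astype(int)-25
    cr=cv2.resize(im[v:v+50,u:u+50],(400,400),interpolation=cv2.INTER_CUBIC)
    cv2.polylines(cr,[((P-[u,v]+.5)*8).astype(int)],True,(0,255,0),1); o[:,400*i:400*i+400]=cr
cv2.imwrite("pics/c3.png",o)
E
```

```text
(no output)
```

View pics/c3.png

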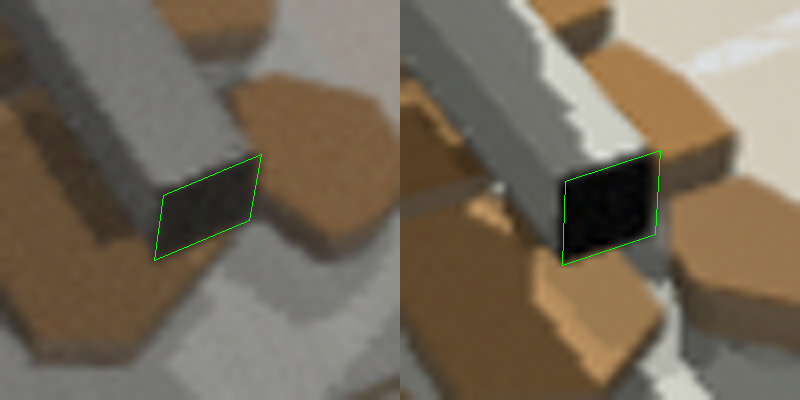

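```bash
python3 - <<'E'
from h import *
p=np.array([.510,.024,.110])
manip.servo_line(p,rate=.08); manip.hold(.3)
f0=np.mean([fz() for _ in range(5)],0);t0=np.mean([manip.get_torque() for _ in range(5)],0);print(f0,t0,manip.get_time())
for i in range(24):
    p[2]-=.0005; manip.servo_line(p,rate=.01)
    f=fz()-f0
    if f[2]>1: break
print(p,manip.get_position(),manip.get_time())
manip.hold(.1);print(fz()-f0,manip.get_torque()-t0,manip.get_position())
E
```

```text
[-0.20672482  0.30290871 -2.58483992] [-0.02039197 -0.03625494 -0.00475647] 9.025
[0.51   0.024  0.1095] [0.51001242 0.02401519 0.10956184] 9.275
[-0.0977023   0.38517856  0.21702843] [ 2.14303984e-02  3.13586188e-06 -2.35356236e-02] [0.50998947 0.02400601 0.10951407]
```

```bash
cat >> h.py <<'E'
def avg(n=6):
    F=[];M=[]
    for _ in range(n): manip.hold(.02); F.append(manip.get_contact_force()); M.append(manip.get_torque())
    return np.mean(F,0),np.mean(M,0)
E
python3 - <<'E'
from h import *
p=np.array([.510,.024,.1095])
f0,t0=avg(10);print(f0,t0)
for i in range(26):
    p[2]-=.0005; manip.servo_line(p,rate=.01)
    f=fz()-f0
    if f[2]>.8:
        F,M=avg(5)
        if F[2]-f0[2]>.8: break
print(p,manip.get_position(),manip.get_time());print(F-f0,M-t0)
E
```

```text
[ 0.21358445  0.01672869 -2.15900209] [-0.01986912 -0.00680213 -0.02606915]
[0.51   0.024  0.1025] [0.51007316 0.02394847 0.10272123] 13.2083
[-1.39366481 -0.81424095  4.32957319] [0.04154392 0.21962173 0.05012304]
```

```bash
python3 - <<'E'
from h import *
th=-.122;X=np.array([np.cos(th),np.sin(th),0]);Y=np.array([-np.sin(th),np.cos(th),0]);Z=np.array([0,0,1.])
f0=np.array([.1,.1,-2.3])
piv=np.array([.510,.024,.1029])+.034*Y-.030*Z; o0=R.from_rotvec(down(th))
for a in [.007,.014,.019,.022]:
    r=R.from_rotvec(X*a); manip.servo_line(piv+r.apply(-.034*Y+.030*Z),(r*o0).as_rotvec(),rate=.02)
    F,M=avg(5); print(a,F-f0,M,manip.get_position()[2],manip.get_time())
    if F[2]-f0[2]>3.5: break
E
```

```text
0.007 [-0.35277515  0.14924259  1.21513189] [ 0.05219037  0.0171938  -0.00133846] 0.10259274912071768 13.5417
0.014 [ 0.15873954 -0.07995581  0.74485031] [ 0.0544594  -0.01468613 -0.01277993] 0.10237488114257082 13.875
0.019 [-0.11124378 -0.22460371  0.61618646] [-0.02547952  0.00091884  0.00647677] 0.10224368970298378 14.2083
0.022 [-0.19820625  0.66754433  2.713199  ] [-0.08699332  0.07472843  0.00566666] 0.10222818733093535 14.5417
```

```bash
cat >> h.py <<'E'
th=-.122;X=np.array([np.cos(th),np.sin(th),0]);Y=np.array([-np.sin(th),np.cos(th),0]);Z=np.array([0,0,1.])
C=np.array([.510,.024,0])
def press(y,ztop,zstart,thr,zmin,step=.0005,hover=.150,x=0):
    b=C+Y*y+X*x
    manip.servo_line(b+Z*hover,down(th),rate=.3); f0,_=avg(10)
    manip.servo_line(b+Z*ztop,rate=.08)
    manip.servo_line(b+Z*zstart,rate=.02)
    z=zstart; log=[]
    while z>zmin:
        z-=step; manip.servo_line(b+Z*z,rate=.01)
        f=fz()[2]-f0[2]; log.append((round(z,4),round(f,1)))
        if f>thr:
            F,_=avg(5); log.append(("avg",round(F[2]-f0[2],2)))
            if F[2]-f0[2]>thr: break
    zz=manip.get_position()[2]
    print("press",y,"z",zz,log,"t",manip.get_time())
    return b,f0
E
python3 - <<'E'
from h import *
p=manip.get_position()
manip.command_gripper(.06); manip.hold(.2); print(manip.get_time())
manip.servo_line(p+Z*.06,rate=.15)
manip.command_gripper(0,20)
T=tool_T();s=manip.camera("scene");d=manip.camera("side")
o=np.hstack([cv2.resize(s["image"][130:280,170:340],(400,353)),cv2.resize(d["image"][130:280,160:330],(400,353))])
cv2.imwrite("pics/c4.png",o[:,:,::-1]);print(manip.get_time(),manip.get_position())
# bar end prediction check: tilted bar
for k,n,sg in [(s,"s",1),(d,"d",-1)]: pass
E
```

```text
15.1417
16.3917 [0.50997798 0.02336859 0.16219915]
```

View pics/c4.png

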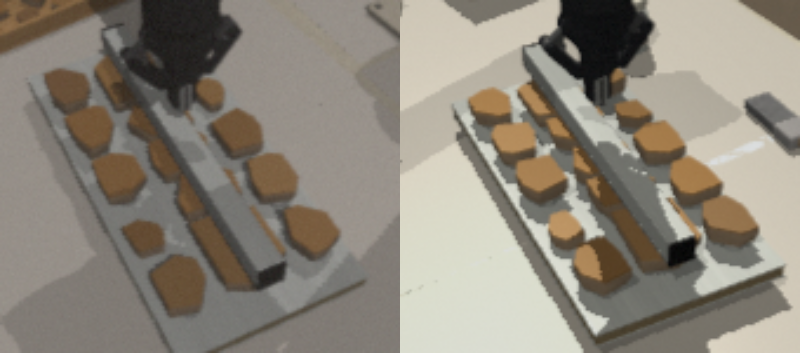

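```bash
python3 - <<'E'
from h import *
b,f0=press(186,0,0,0,1) if 0 else press(.186,.134,.1235,4,.117)
manip.hold(.3); print(avg(5)[0]-f0)
manip.servo_line(b+Z*.133,rate=.03)
manip.servo_line(b+Z*.150,rate=.1); print(manip.get_time())
E
```

```text
press 0.186 z 0.12028282897003274 [(0.123, np.float64(2.8)), (0.1225, np.float64(1.8)), (0.122, np.float64(2.0)), (0.1215, np.float64(2.2)), (0.121, np.float64(1.8)), (0.1205, np.float64(2.4)), (0.12, np.float64(4.9)), ('avg', np.float64(4.99))] t 20.1917
[0.02389199 1.70049505 4.93338391]
21.475
```

```bash
python3 - <<'E'
from h import *
b,f0=press(-.186,.1275,.1225,4,.117)
manip.hold(.3); print(avg(5)[0]-f0)
manip.servo_line(b+Z*.150,rate=.1); print(manip.get_time())
s=manip.camera("scene");d=manip.camera("side")
o=np.hstack([cv2.resize(s["image"][130:280,170:340],(400,353)),cv2.resize(d["image"][130:280,160:330],(400,353))])
cv2.imwrite("pics/c5.png",o[:,:,::-1])
E
```

```text
press -0.186 z 0.12011880682126887 [(0.122, np.float64(0.6)), (0.1215, np.float64(-0.1)), (0.121, np.float64(0.1)), (0.1205, np.float64(0.1)), (0.12, np.float64(3.7)), (0.1195, np.float64(10.1)), ('avg', np.float64(9.4))] t 25.45
[-2.46640833  0.65182861  9.89066391]
26.2917
```

View pics/c5.png

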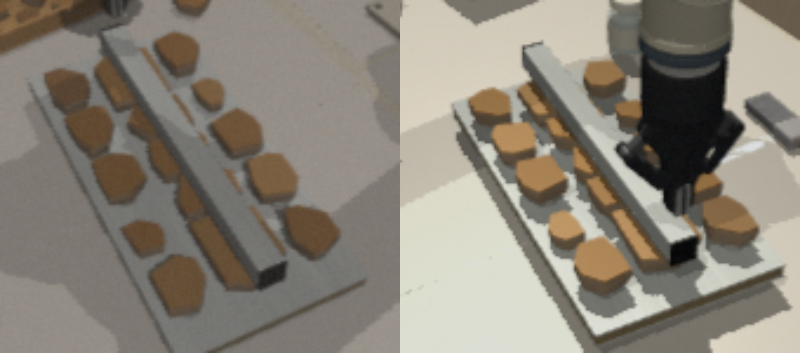

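```bash
python3 - <<'E'
from h import *
manip.servo_line(C-Y*.186+Z*.165,rate=.3)
b,f0=press(.060,.130,.1245,15,.1187)
manip.hold(.3); print(avg(5)[0]-f0)
manip.servo_line(b+Z*.150,rate=.1); print(manip.get_time())
E
```

```text
press 0.06 z 0.11998099327619643 [(0.124, np.float64(3.7)), (0.1235, np.float64(5.4)), (0.123, np.float64(4.7)), (0.1225, np.float64(4.8)), (0.122, np.float64(5.6)), (0.1215, np.float64(6.5)), (0.121, np.float64(5.2)), (0.1205, np.float64(4.9)), (0.12, np.float64(5.5)), (0.1195, np.float64(9.2)), (0.119, np.float64(14.1)), (0.1185, np.float64(19.8)), ('avg', np.float64(19.63))] t 31.6917
[-3.93014524  3.42387284 19.8063387 ]
32.5417
```

```bash
python3 - <<'E'
from h import *
for y in (.186,-.186):
    b,f0=press(y,.1265,.1220,4,.117)
    manip.hold(.3); print(avg(5)[0]-f0)
    manip.servo_line(b+Z*.155,rate=.1); print(manip.get_time())
s=manip.camera("scene");d=manip.camera("side")
o=np.hstack([cv2.resize(s["image"][130:280,170:340],(400,353)),cv2.resize(d["image"][130:280,160:330],(400,353))])
cv2.imwrite("pics/c6.png",o[:,:,::-1])
E
```

```text
press 0.186 z 0.1200827463272337 [(0.1215, np.float64(0.5)), (0.121, np.float64(0.2)), (0.1205, np.float64(0.2)), (0.12, np.float64(1.6)), (0.1195, np.float64(7.2)), ('avg', np.float64(6.62))] t 35.425
[-1.25816456 -0.39745892  6.66172543]
36.3167
press -0.186 z 0.12004342321363919 [(0.1215, np.float64(0.2)), (0.121, np.float64(0.1)), (0.1205, np.float64(0.0)), (0.12, np.float64(1.4)), (0.1195, np.float64(6.4)), ('avg', np.float64(7.14))] t 40.025
[-2.04937655  1.00166931  7.42074072]
40.9167
```

View pics/c6.png

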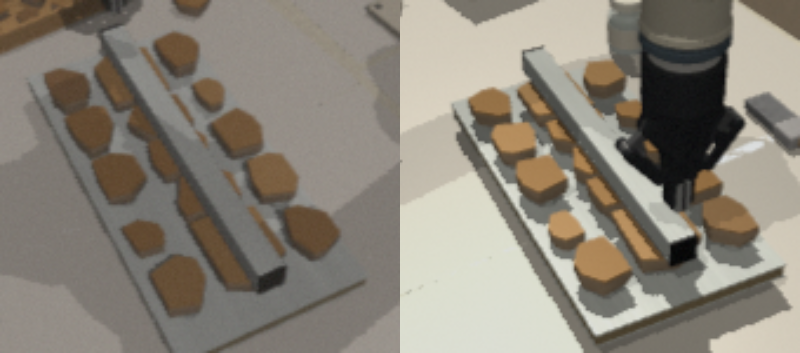

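The two ends now stop at the same height, at once, with no rocking, and the bar lies along the row.

```bash
python3 - <<'E'
from h import *
manip.servo_line(manip.get_position()+Z*.08,rate=.2); manip.hold(.3)
print(manip.get_time(),manip.sign_off())
E
```

```text
the job is handed in; nothing more can be done
41.8667 None
```

The job is handed in at 41.9 s: the straightedge rocked when its left and right ends were pressed, the proud left-hand piece was pushed down to the fixed faces, and the second pair of presses met both ends at the same height with no rocking.

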